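# Pointing check before dosing

### The arm

A 6-joint arm with a two-finger parallel gripper is mounted at the origin on a cart in front of the work surface, level with it; the furniture and walls round the work are solid. World frame = base frame: x ahead of the robot, y to its left, z up, the work surface at z = 0. Lengths are in m, angles in rad, forces in N, time in s.
With the tool pointing down it reaches from about 0.325 to 0.9 m from the base axis. Payload 3.5 kg.
Tool frame: the origin (TCP) lies at the very end of the fingers, on their centre line; the grasp point (between the pads) lies 19 mm behind it; z points along the fingers, y is the line along which they close (so a half turn about z gives the same grasp; the last joint's range is limited). The gripper opens to 85 mm and grips with 20 to 120 N. Pads are 22 mm wide; open, the fingers measure 114 mm over their backs; the gripper's body (76 mm by 85 mm) begins 54 mm behind the grasp point. The pads swing forward as they close: fully open they stand 13 mm farther back than shut.
Start: joints at [1.207, 0.276, -0.026, 1.268, 0, 1.467], TCP at [0.161, 0.604, 0.197] pointing down, gripper open.
Joint ranges: [-3.12, 3.12], [-0.85, 1.88], [-1.08, 1.24], [-1.95, 2.15], [-1.57, 1.53], [-3.14, 3.14]. Speed limits (rad/s): [2.57, 2.57, 3.14, 3.14, 3.14, 3.14].

### API

Orientations are given as a unit quaternion [w, x, y, z].
In Python, from workcell import move_ptp, line_to, move_joints, move_gripper, wait, solve_ik, capture, IKError, finish_job, read_time_s, read_joint_positions, read_qvel, read_joint_torque, read_tool_pos, read_tcp_rot, read_force, read_torque, read_opening, read_grip_force gives the robot as it stands. Calls block until the motion is done:
- move_ptp(position, orientation): joint-space move of the TCP to a pose.
- line_to(position, rot=None, speed=0.15, until_force=None): straight line of the TCP; rot=None keeps the orientation; speed is the mean speed in m/s. With until_force (N) it stops when the force on the tool has changed by that much, and returns True; else False.
- move_joints(angles): joint-space move.
- move_gripper(opening, squeeze=None): finger opening in m; squeeze is the grip in N (None keeps the last); returns when the fingers have stopped.
- wait(seconds).
- solve_ik(position, orientation): joint angles nearest the present ones, or None.
- capture(name): name is "scene" or "top" or "wrist"; returns a dict with "frame" (420x560x3 uint8, red, green, blue), "fx", "fy", "cx", "cy" (pixels), "eye" and "orientation" of the camera in the world; the wrist camera has in their place "tool_from_camera" (4x4, takes a point from camera to tool coordinates, whose origin is the TCP and whose axes are the flange's). Camera axes: x right, y down, z forward; pixel columns grow to the right and rows downward; lengths in m; the calibration is good to about 2 mm. A picture is of the moment at which its call begins: read the wrist's pose just before it. There is no depth.
A pose or a line that the arm cannot do raises IKError and nothing moves.
- finish_job(): hands the job in; it is judged then, once.
Readings, each from a call of its own:
- read_time_s(): time.
- read_joint_positions(): joint angles.
- read_qvel(): joint speeds.
- read_joint_torque(): joint torques, N m.
- read_tool_pos(): TCP position.
- read_tcp_rot(): TCP orientation.
- read_force(): force on the tool from outside, world axes, zero at the start.
- read_torque(): the same for the moment, N m.
- read_opening(): finger opening in m.
- read_grip_force(): force on a finger pad.
Only numpy, scipy, OpenCV 4.12 (cv2) and the standard library are available. Lean on these libraries where they do the work, as an engineer would, in place of code of your own. Each camera call takes 0.05 s, during which the arm holds its last target. There are 200 camera calls.

### The job

Show a colleague what the next dosing step uses, by pointing from straight above with the fingertips a few centimetres over each thing and touching nothing at all: first hold still for two seconds over the cap of the shortest of the three reagent bottles, then for two seconds over the sample tube that stands alone at one end of the tube rack, and last over the middle of the mouth of the wide beaker (not the narrower, taller specimen cup). Travel well above the things on the bench and in front of the incubator, and do not come down over any of the other bottles, tubes or the cup. Finish while still holding this last pointing pose over the beaker, fingertips above its rim and not inside it.

Things in the scene. Friction and masses are not known exactly. Their poses are not given: they have to be found in the camera images.
- short_bottle_cap (a point): Round white plastic reagent bottle with a ridged screw cap, the shortest of three, 50 mm across and 118 mm tall, cap 28 mm across. The point is the centre of the cap's top face, 118 mm above the bench; z is up. First thing to point at.
- middle_bottle_cap (a point): Round white plastic reagent bottle with a ridged screw cap, the middle one of three, 58 mm across and 138 mm tall. The point is the centre of the cap's top face, 138 mm above the bench; z is up. Not to be pointed at.
- tall_bottle_cap (a point): Round white plastic reagent bottle with a ridged screw cap, the tallest of three, 62 mm across and 168 mm tall. The point is the centre of the cap's top face, 168 mm above the bench; z is up. Not to be pointed at. It is the tallest loose thing near the work.
- tube_rack: Six-place tube rack, 34 x 142 x 64 mm, loose on the bench. Origin at the centre of its underside; the row of places runs along its y axis, 20.5 mm apart; z is up. One tube stands alone in the end place at +y, two stand side by side in the two places at the -y end.
- lone_tube_top (a point): Top of the cap of the capped sample tube that stands alone at one end of the rack. The tube is 13 mm across and 76 mm long with a 16 mm cap, stands upright in the rack (it may lean a few degrees) with its foot 5 mm above the bench, so the point is the centre of the cap's top face, 81 mm above the bench. Second thing to point at.
- pair_tube_a_top (a point): Top of the cap of the outer one of the two sample tubes side by side at the rack's other end. The tube is 13 mm across and 76 mm long with a 16 mm cap, stands upright in the rack (it may lean a few degrees) with its foot 5 mm above the bench, so the point is the centre of the cap's top face, 81 mm above the bench. Not to be pointed at.
- pair_tube_b_top (a point): Top of the cap of the inner one of the two sample tubes side by side at the rack's other end. The tube is 13 mm across and 76 mm long with a 16 mm cap, stands upright in the rack (it may lean a few degrees) with its foot 5 mm above the bench, so the point is the centre of the cap's top face, 81 mm above the bench. Not to be pointed at.
- beaker_mouth (a point): Plain open plastic beaker, 61 mm across at the rim and 70 mm tall. The point is the centre of its mouth, level with the rim, 70 mm above the bench. Last thing to point at.
- cup_mouth (a point): Open clear specimen cup, narrower and taller than the beaker: 50 mm across and 79 mm tall. The point is the centre of its mouth, 79 mm above the bench. Not to be pointed at.
- incubator_box: Black table-top incubator, fixed on the bench, not part of the job and not to be touched: 364 mm deep (x), 280 mm wide (y), 300 mm tall. Origin at the centre of its underside; its front (a handle) reaches 182 mm towards the robot (-x). Pass in front of it, not across it.

How it is judged:
By the outcome, as a careful person would: the job done as asked, in the order asked, and still so for the second after the job is handed in, while the arm keeps its last pose, push and grip.
It also fails if it takes over 72 s, if anything falls off the work surface, if the arm or the gripper's body presses on something with over 40 N, if the wrist force passes 120 N, or if a joint passes its speed limit or range.

## Working session

There is one attempt and no reset: what is moved stays moved. The work goes in short steps, each a Python script; the robot and the scene stay as the last script left them, time stands still between calls to the robot, and variables do not carry over. Pictures are saved under pics/ and viewed, at most 10 in all, crops included, and the job is handed in when it is done.

```bash
mkdir -p pics; cat > h.py <<'E'
import numpy as np, cv2
from workcell import *
from scipy.spatial.transform import Rotation as R
def rot(q): return R.from_quat([q[1],q[2],q[3],q[0]]).as_matrix()
def px2(c,u,v,z):
    o=np.array(c["orientation"]); M=o if o.shape==(3,3) else rot(o)
    d=M@np.array([(u-c["cx"])/c["fx"],(v-c["cy"])/c["fy"],1]); e=np.array(c["eye"])
    return e+d*(z-e[2])/d[2]
E
python3 - <<'E'
from h import *
import pickle
for n in ("scene","top"):
    c=capture(n); pickle.dump(c,open(n+".pkl","wb"))
    cv2.imwrite(f"pics/{n}.png",cv2.resize(c["frame"][...,::-1],(800,600),interpolation=cv2.INTER_CUBIC))
    print(n,c["fx"],c["cx"],c["cy"],c["eye"],c["orientation"])
print(read_time_s(),read_tcp_rot(),read_tool_pos())
E
```

```text
scene 381.99063015627996 283.22436163935146 207.40511577875512 [ 0.28779869 -0.61256456  0.8205051 ] [-0.3545948   0.90560837 -0.21362483  0.09219783]
top 527.85400333423 288.7531044199443 198.2007986698093 [ 0.326153   -0.04684912  1.70388853] [ 0.05331837 -0.70493106  0.70497439 -0.05692511]
0.1 [-2.34687991e-04  1.30034431e-01  9.91508986e-01 -9.60180261e-04] [0.16090406 0.60315783 0.19557621]
```

View pics/top.png

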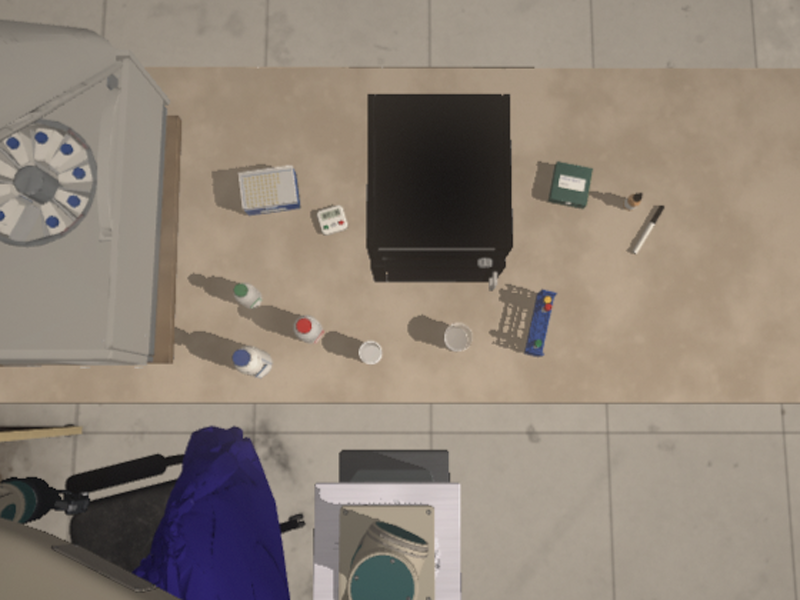

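View pics/scene.png

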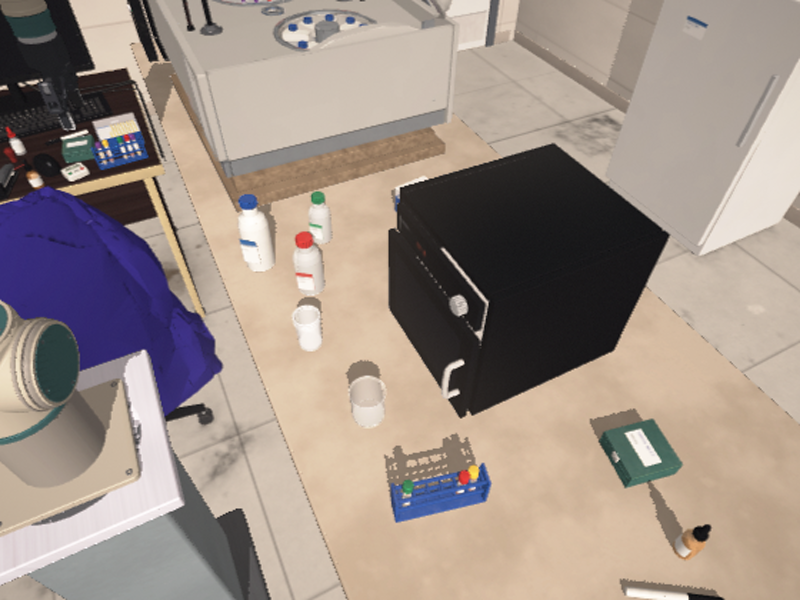

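The top view has the three bottles at left: green cap (245,290), red (304,326) and blue (242,357). The cup is at (371,352), the beaker at (457,337), and the rack at (540,323) with its lone green tube at (538,344). The scene view agrees. I'll enlarge both to read the pixels.

```bash
python3 - <<'E'
import pickle,cv2,numpy as np
def tile(n,regs,k=8):
    f=pickle.load(open(n+".pkl","rb"))["frame"][...,::-1]
    out=[]
    for (u,v) in regs:
        t=cv2.resize(f[v:v+48,u:u+33],None,fx=k,fy=k,interpolation=cv2.INTER_CUBIC)
        for i in range(0,48,5): cv2.putText(t,str(v+i),(0,i*k+6),0,.35,(0,0,255)); cv2.line(t,(24,i*k),(30,i*k),(0,0,255))
        for i in range(5,33,5): cv2.putText(t,str(u+i),(i*k-8,380),0,.35,(255,0,0)); cv2.line(t,(i*k,364),(i*k,370),(255,0,0))
        out.append(t)
    cv2.imwrite(f"pics/{n}_c.png",np.hstack(out))
tile("top",[(157,188),(303,212),(362,205)]) 
tile("scene",[(207,130),(241,258),(270,323)])
E
```

```text
(no output)
```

View pics/top_c.png

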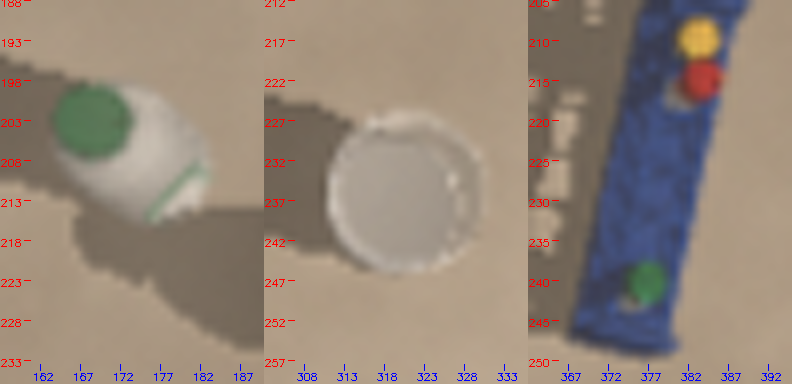

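View pics/scene_c.png

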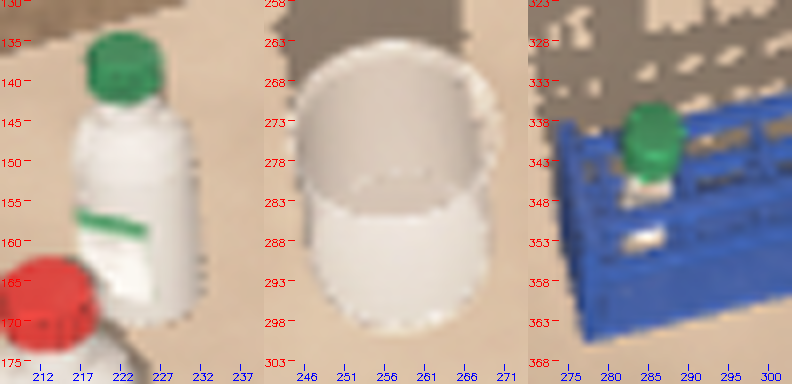

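Top view readings: green cap (168.5,203.1), beaker rim centre (320.6,235.7), lone green tube (377.0,240.4), with the pair tubes (yellow and red) at the far end. Scene view readings: cap top (222.4,136), rim (257.6,273.9), tube top (285.9,338.5).

```bash
python3 - <<'E'
from h import *
import pickle
t=pickle.load(open("top.pkl","rb"));s=pickle.load(open("scene.pkl","rb"))
for n,a,b,z in [("cap",(168.5,203.1),(222.4,136.),.118),("tube",(377,240.4),(285.9,338.5),.081),("beaker",(320.6,235.7),(257.6,273.9),.07)]:
    print(n,px2(t,a[0]-.5,a[1]-.5,z).round(4),px2(s,b[0]-.5,b[1]-.5,z).round(4))
for n,a,z in [("red",(304,326),.138),("blue",(242,357),.168),("cup",(371,352),.079),("yellow",(548,300),.081),("incub front",(490,280),.1),("inc corner",(374,282),.0)]:
    print(n,px2(t,a[0]*.7,a[1]*.7,z).round(3))
E
```

```text
cap [0.5621 0.3113 0.118 ] [0.5614 0.3144 0.118 ]
tube [ 0.4517 -0.3251  0.081 ] [ 0.4516 -0.3246  0.081 ]
beaker [ 0.4672 -0.1524  0.07  ] [ 0.466  -0.1534  0.07  ]
red [0.482 0.171 0.138]
blue [0.416 0.291 0.168]
cup [0.432 0.034 0.079]
yellow [ 0.545 -0.35   0.081]
incub front [ 0.585 -0.222  0.1  ]
inc corner [0.597 0.032 0.   ]
```

The two cameras agree within 3 mm. I'll move with the fingers closed, tool vertical, 35 mm above each target.

```bash
cat > go.py <<'E'
from h import *
Q=np.array([0,.13,.9915,0]); Q/=np.linalg.norm(Q)
def go(*ps,v=.15):
    for p in ps: line_to(list(p),Q,speed=v)
def shot(n):
    for c in ("scene","wrist"): cv2.imwrite(f"pics/{n}_{c}.png",capture(c)["frame"][...,::-1])
def hover(x,y,z,n):
    go((x,y,z),v=.08); wait(.3); shot(n); wait(2.6)
    print(n,read_tool_pos().round(4) if hasattr(read_tool_pos(),'round') else read_tool_pos(),np.abs(read_force()).max(),np.abs(read_qvel()).max(),read_time_s())
E
python3 - <<'E'
from go import *
for p in [(.161,.6,.3),(.30,.42,.3),(.562,.312,.153),(.42,0,.3),(.4517,-.325,.116),(.467,-.153,.105)]:
    print(np.round(solve_ik(list(p),list(Q)),2))
move_gripper(0.0)
go((.161,.603,.30),(.30,.42,.30),(.5618,.3125,.30))
hover(.5618,.3125,.153,"cap")
a=[cv2.imread(f"pics/cap_{c}.png") for c in("scene","wrist")]
cv2.imwrite("pics/cap2.png",cv2.resize(np.hstack(a),(800,300),interpolation=cv2.INTER_AREA))
E
```

```text
[1.2  0.24 0.14 1.47 0.   1.47]
[ 0.83  0.04 -0.09  1.44  0.    1.09]
[ 0.41  0.33 -0.05  1.19  0.    0.67]
[-0.15 -0.13 -0.25  1.45  0.    0.11]
[-0.74  0.21 -0.29  1.07  0.   -0.48]
[-0.45  0.11 -0.43  1.03  0.   -0.19]
cap [0.5618 0.3125 0.153 ] 0.6576322786632907 0.0015249412271364578 10.4083
```

View pics/cap2.png

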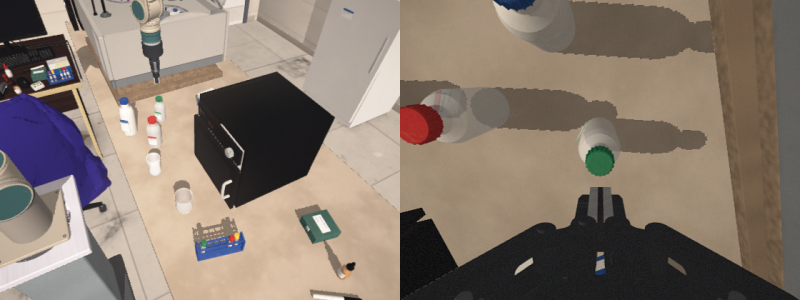

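The scene view shows the tip near (155,80), above the green cap at (160,98). The wrist view shows the cap directly ahead of the tips. I'll project the TCP into both images to check the height and offset.

```bash
python3 - <<'E'
from go import *
def proj(c,P):
    o=np.array(c["orientation"]); M=o if o.shape==(3,3) else rot(o)
    p=M.T@(np.array(P)-c["eye"]); return (c["fx"]*p[0]/p[2]+c["cx"],c["fy"]*p[1]/p[2]+c["cy"])
T=np.array(read_tool_pos()); print(T,read_opening(),read_tcp_rot())
s=capture("scene"); print("tcp",proj(s,T),"cap",proj(s,[.5618,.3125,.118]))
f=s["frame"][90:170,180:270,::-1]; cv2.imwrite("pics/z1.png",f)
A=read_tool_pos();q=read_tcp_rot(); w=capture("wrist"); tc=np.array(w["tool_from_camera"]); print(tc.round(4))
def pw(P):
    p=np.linalg.inv(tc)@np.r_[rot(q).T@(np.array(P)-A),1]; return w["fx"]*p[0]/p[2]+w["cx"],w["fy"]*p[1]/p[2]+w["cy"]
print("wrist tcp",pw(A),"cap",pw([.5618,.3125,.118]))
g=w["frame"][170:310,210:350,::-1]
cv2.imwrite("pics/z.png",np.hstack([cv2.resize(f,(405,360),interpolation=cv2.INTER_CUBIC),cv2.resize(g,(360,360),interpolation=cv2.INTER_CUBIC)]))
E
```

```text
[0.56180067 0.3125026  0.15300279] -4.5986929826024956e-05 [-3.35033104e-06  1.30010000e-01  9.91512683e-01  2.44531026e-07]
tcp (np.float64(221.06120164289504), np.float64(126.13267746278721)) cap (np.float64(222.25610622100675), np.float64(135.79367707707422))
[[ 1.500e-03 -9.535e-01 -3.015e-01  7.680e-02]
 [ 1.000e+00  1.200e-03  1.200e-03  1.000e-04]
 [-8.000e-04 -3.015e-01  9.535e-01 -1.774e-01]
 [ 0.000e+00  0.000e+00  0.000e+00  1.000e+00]]
wrist tcp (np.float64(279.56718155774047), np.float64(249.42318617972063)) cap (np.float64(279.6253084897043), np.float64(228.8503083027096))
```

View pics/z.png

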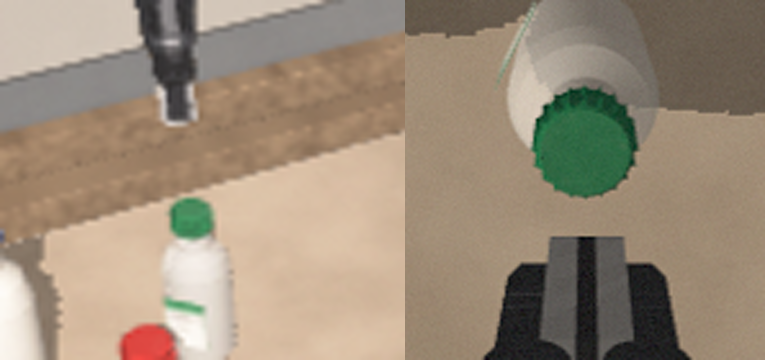

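```bash
python3 - <<'E'
from go import *
w=capture("wrist"); s=capture("scene"); A=np.array(read_tool_pos()); M=rot(read_tcp_rot()); tc=np.array(w["tool_from_camera"])
print(w["fx"],w["cy"])
S=rot(s["orientation"])
for x in (-.011,0,.011):
  for z in (0,-.01,-.02,-.03,-.04):
    p=np.linalg.inv(tc)@np.array([x,0,z,1]); P=S.T@(A+M@[x,0,z]-s["eye"])
    print(x,z,"wrist v %.1f  scene uv %.1f %.1f"%(w["fy"]*p[1]/p[2]+w["cy"],s["fx"]*P[0]/P[2]+s["cx"],s["fy"]*P[1]/P[2]+s["cy"]))
E
```

```text
332.3440380915921 215.354410481266
-0.011 0 wrist v 266.7  scene uv 224.8 125.7
-0.011 -0.01 wrist v 274.7  scene uv 224.5 122.9
-0.011 -0.02 wrist v 283.5  scene uv 224.1 120.0
-0.011 -0.03 wrist v 293.4  scene uv 223.8 117.1
-0.011 -0.04 wrist v 304.5  scene uv 223.4 114.2
0 0 wrist v 249.4  scene uv 221.1 126.1
0 -0.01 wrist v 256.7  scene uv 220.7 123.3
0 -0.02 wrist v 264.7  scene uv 220.4 120.4
0 -0.03 wrist v 273.7  scene uv 220.0 117.5
0 -0.04 wrist v 283.8  scene uv 219.6 114.5
0.011 0 wrist v 231.6  scene uv 217.3 126.5
0.011 -0.01 wrist v 238.0  scene uv 217.0 123.7
0.011 -0.02 wrist v 245.2  scene uv 216.6 120.8
0.011 -0.03 wrist v 253.2  scene uv 216.2 117.9
0.011 -0.04 wrist v 262.2  scene uv 215.8 114.9
```

In both views the visible fingertips end about 30 mm behind the reported TCP. At 35 mm they are therefore really about 65 mm above the cap. With the TCP at 20 mm, both the nominal and the visible tips are within a few centimetres. I'll lower to that and hold again, then carry on with the tube and beaker at the same height.

```bash
python3 - <<'E'
from go import *
hover(.5618,.3125,.138,"capb")
go((.5618,.3125,.30),(.42,.05,.30),(.4517,-.325,.30))
hover(.4517,-.325,.101,"tube")
go((.4517,-.325,.28),(.4668,-.1528,.28))
hover(.4668,-.1528,.092,"beaker")
a=[cv2.imread(f"pics/{n}_{c}.png") for n in("tube","beaker") for c in("scene","wrist")]
cv2.imwrite("pics/all.png",cv2.resize(np.vstack([np.hstack(a[:2]),np.hstack(a[2:])]),(800,600),interpolation=cv2.INTER_AREA))
E
```

```text
capb [0.5618 0.3125 0.138 ] 0.5787444018049658 0.0019080244553878643 13.9417
tube [ 0.4517 -0.325   0.101 ] 0.09500611959296587 0.0021284477585472054 25.6083
beaker [ 0.4668 -0.1528  0.092 ] 0.38565856812708815 0.0018878076195728195 33.75
```

View pics/all.png

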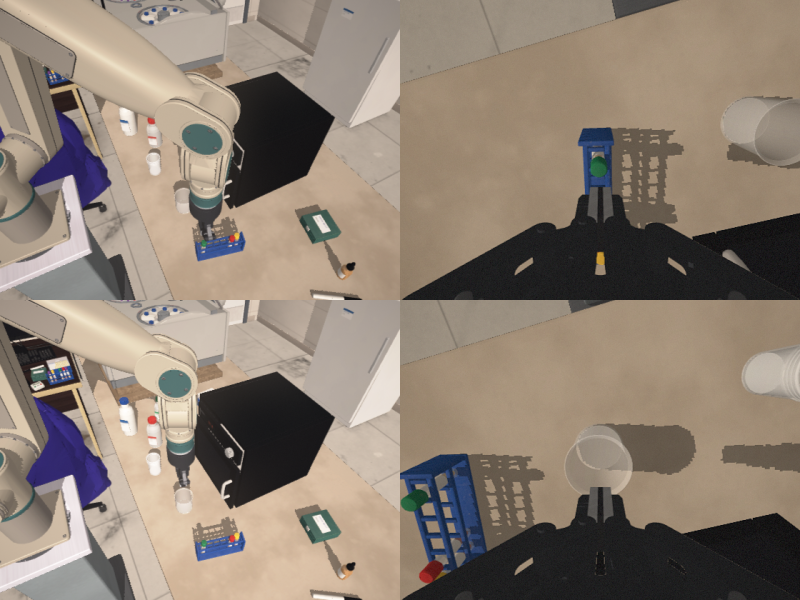

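The top row shows the fingertips over the lone green tube at (598,167). The bottom row shows them centred over the beaker mouth at (599,465), above the rim. The forces are near zero, so I'm handing in.

```bash
python3 -c "
from workcell import *
print(read_time_s(), finish_job())"
```

```text
the job is handed in; nothing more can be done
33.75 None
```

I pointed at the shortest bottle's cap, then the lone tube, then the beaker mouth, holding over two seconds at each with no contact seen (wrist force under 1 N), and handed in at 33.75 s still over the beaker; the reported tip was 20–22 mm above each, but in the pictures the real fingertips sat about 50 mm above.

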